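# Set the gear mesh of a skein winder by feel

### The arm

A 7-joint arm with a two-finger parallel gripper is mounted at the origin on the work surface. World frame = base frame: x ahead of the robot, y to its left, z up, the work surface at z = 0. Lengths are in m, angles in rad, forces in N, time in s.
With the tool pointing down it reaches from about 0.4 to 0.875 m from the base axis. Payload 19.3 kg.
Tool frame: the origin (TCP) lies at the very end of the fingers, on their centre line; the grasp point (between the pads) lies 19 mm behind it; z points along the fingers, y is the direction in which the jaws open and shut (so a half turn about z gives the same grasp; the last joint's range is limited). The gripper opens to 85 mm and grips with 20 to 120 N. Pads are 22 mm wide; open, the fingers measure 114 mm over their backs; the gripper's body (76 mm by 85 mm) begins 54 mm behind the grasp point. The pads swing forward as they close: fully open they stand 13 mm farther back than shut.
Start: joints at [-1.191, 0.521, -0.036, 1.599, 0.021, 1.021, -0.113], TCP at [0.272, 0.563, 0.231] pointing down, gripper open.
Joint ranges: [-2.91, 2.91], [-0.3, 2.13], [-1.5, 1.42], [0.17, 2.43], [-1.26, 4.41], [0.16, 1.93], [-2.52, 2.52]. Speed limits (rad/s): [1.89, 1.89, 2.39, 2.39, 3.01, 3.01, 3.01].

### API

Orientations are given as [roll, pitch, yaw] about the fixed x, y, z axes, in that order (R = Rz(yaw) Ry(pitch) Rx(roll)).
In Python, from workcell import bot gives the robot as it stands.
- The arm moves only by the tool apply_moves, never from a script. Its argument "commands" is a list of rows, each an object with "travel": the shift along the tool's x, y, z in m, a list of three; "twist": the turn, a rotation vector about the tool's x, y, z in degrees, a list of three; "claw": the finger opening in m, from 0 to 0.0854. A call has 1 to 10 rows; each row is the pose to reach, as a shift and turn from the pose commanded when the call began, along the tool's axes at that moment; what a row does not reach only later rows make up. A row lasts 1/10 s, in which the tool goes at most 50 mm and 8.59 degrees, less where a joint would pass 70% of its speed; a pose out of reach is approached as far as the arm can. A call with a gripper value outside its range is refused whole. The fingers move at their own pace and stop on an object; "force" is the grip in N (left out, the last holds). Time passes only in rows, so rows that repeat a pose let the fingers close. It gives the time, the measured TCP pose, the force and the opening at its end, in the units of the state.
- bot.observe(): the state, without advancing time (a new reading comes with each control period).
- bot.grab_frame(name): name is "scene" or "top" or "wrist"; returns a dict with "frame" (480x640x3 uint8, blue, green, red), "fx", "fy", "cx", "cy" (pixels), "pose" (4x4, takes a point from camera to world coordinates); the wrist camera has in their place "tool_from_camera" (4x4, takes a point from camera to tool coordinates, whose origin is the TCP and whose axes are the flange's). Camera axes: x right, y up, looking along -z (the intrinsics and any distortion apply to the point x, -y, -z); pixel columns grow to the right and rows downward; lengths in m; the calibration is good to about 2 mm. A picture is of the moment at which its call begins: read the wrist's pose just before it. There is no depth.
- bot.job_done(): hands the job in, once; it reports no verdict.
The state is a dict: "clock": time; "qpos": joint angles; "qd": joint speeds; "joint_efforts": joint torques, N m; "position": TCP position; "tool_rot": TCP orientation; "force": force on the tool from outside, world axes, zero at the start; "moment": the same for the moment, N m; "grip_width": finger opening in m.
Only numpy, scipy, OpenCV 4.12 (cv2) and the standard library are available. Lean on these libraries where they do the work, as an engineer would, in place of code of your own. Each camera call takes 0.05 s, during which the arm holds its last target.

### The job

The gears of this skein winder mesh too loosely: gently rock the crossbar by one of its pegs, clockwise (seen from above) until the teeth bite and then back anticlockwise until they bite, to feel the free play. Push the plate in by its red lip until a peg has only about 12 mm of free travel from bite to bite, neither jammed nor sloppy, then rock the crossbar lightly clockwise and back anticlockwise once more to check it. Leave the plate there, let go, and leave the stamp, brick, bobbin and brush where they are.

Things in the scene. Friction and masses are not known exactly. Their poses are not given: they have to be found in the camera images.
- winder: Skein winder fixed to the bench: plywood board 200 x 416 mm (x -100..100, y -175..241 mm from the origin, which lies on the bench), top face 30 mm high, with a large pale gear wheel lying flat and a small orange gear on a sliding aluminium plate. Its y axis points from the orange gear to the wheel, z up. It stands turned by up to 0.45 rad either way.
- plate (a joint): Slide of the plate carrying orange gear and crossbar (m); falls as it is pushed in to the wheel (winder +y). Starts 0.0085 to 0.0095; travel from 0.010 down to 0 or -0.002, where the teeth bottom. Friction holds it: about 9 N shifts it. 1 mm of plate changes a peg's free travel by about 3 mm; which position gives which play differs from winder to winder, so it must be felt.
- lip (a point): Middle of the top edge of the outer face (the one away from the wheel) of the red upright lip on the plate's outer end. Lip: 62 mm long along winder x, 8 mm thick along y, top 86 mm above the bench, foot at 30 mm; both faces are free. Push it along winder +y to push the plate in, along -y to draw it out. Two wooden rails beside the plate are 44 mm high.
- reel (a joint): Turn of crossbar and orange gear about the spindle (rad), anticlockwise from above positive; 0 is the middle of the play, crossbar along winder x. Starts inside the play, which at first is 25 to 37 mm of travel at a peg. Inside the play it turns almost without force; at its ends the teeth bite and a peg then gives only some 0.15 mm per N. 2 to 6 N at a peg shows the bite.
- bar: Dark wooden crossbar of the winder, 300 x 28 x 18 mm, with an upright peg near each end by which it is rocked; underside 152 mm, top 170 mm above the bench. Origin at the middle of its underside, on the spindle axis; x along the bar. It turns as joint reel.
- peg_far (a point): Axis of the crossbar peg on its +x end (away from the robot), 130 mm from the spindle axis, 202 mm above the bench. The peg is a pale wooden dowel 16 mm in diameter, from 170 to 237 mm above the bench.
- peg_near (a point): The same for the peg on the crossbar's -x end (nearer the robot).
- spindle (a point): Point on the spindle axis, on top of the orange gear, 65 mm above the bench.
- stamp: Bystander: wooden printing stamp standing upright, 85 x 85 mm block with a turned handle, 130 mm tall, beyond the lip end of the winder. Origin under its centre.
- brick: Bystander: fired brick 90 x 190 x 57 mm lying flat beyond the wheel end of the winder. Origin under its centre.
- bobbin: Bystander: empty wooden bobbin standing upright, 64 mm in diameter, 100 mm tall, on the far side of the winder. Origin under its centre.
- brush: Bystander: flat brush 200 mm long lying on the far side of the winder. Origin under its middle.
- wheel: The large pale wooden gear wheel, 174 mm over its 20 teeth, 20 mm thick, lying flat 42 to 62 mm above the bench; origin on its axis at its underside. A latch parks it: it does not turn. A dark crank knob stands on it, its top 104 mm above the bench.
- pinion: The small orange gear, 94 mm over its 10 teeth, 41 to 65 mm above the bench, on the spindle below the crossbar, turning with it; origin on its axis at its underside. The closer its axis is to the wheel's, the deeper the teeth mesh and the less play.
Things that resemble listed ones, but are neither listed nor needed, are in the scene too. There is more than one size of the wheel; the job needs the largest.

How it is judged:
On the way, in this order (a step that is already met when the one before it is completed fails the run):
1. The crossbar is turned clockwise until the teeth bite (4 N between the gears, about 2 N at a peg) (contact force between the fingers and bar above 1 N and contact force between wheel and pinion above 4 N and value of joint reel below 0 rad), for 0.05 s.
2. It is turned back anticlockwise until they bite (contact force between the fingers and bar above 1 N and contact force between wheel and pinion above 4 N and value of joint reel above 0 rad), for 0.05 s.
3. The plate is pushed in towards the wheel, at least to 0.007 (value of joint plate below 0.007 m), for 0.2 s.
4. After that the crossbar is turned clockwise until the teeth bite, and they bite 0.027 to 0.070 rad from the middle (3.5 to 9 mm at a peg) (contact force between the fingers and bar above 1 N and contact force between wheel and pinion above 4 N and value of joint reel between -0.07 and -0.027 rad), for 0.05 s.
5. The same the other way, anticlockwise (contact force between the fingers and bar above 1 N and contact force between wheel and pinion above 4 N and value of joint reel between 0.027 and 0.07 rad), for 0.05 s.
At the end, for the whole second after the job is handed in: The plate stands where a peg has 6 to 19 mm of free travel (122.1 to 126.4 mm between the axes of the two gears), the crossbar rests within that play, both are at rest and released (horizontal distance between wheel and pinion between 0.1221 and 0.1264 m and value of joint reel between -0.075 and 0.075 rad and velocity of joint plate between -0.002 and 0.002 m/s and velocity of joint reel between -0.1 and 0.1 rad/s); the robot touches nothing.
It fails at once if The teeth are forced with over 80 N (some 30 N at a peg) (contact force between wheel and pinion above 80 N).
It fails at once if The stamp, brick, bobbin or brush is pushed more than 30 mm or tipped (distance of any of stamp, brick, bobbin, brush from where it was at the start of the episode above 0.03 m or angle between any of stamp, bobbin's own z axis and vertical above 0.4 rad).
It also fails if it takes over 58 s, if anything falls off the work surface, if the arm or the gripper's body presses on something with over 40 N, if the wrist force passes 120 N, or if a joint passes its speed limit or range.

## Working session

There is one attempt and no reset: what is moved stays moved. The work goes in short steps, Python scripts to look and compute and a tool call to move; the robot and the scene stay as the last step left them, time stands still between calls to the robot, and variables do not carry over. Pictures are saved under pics/ and viewed, and the job is handed in when it is done.

Besides the shell and the picture viewer there is one more tool, called after "Call:" as name(argument=value, ...), one argument or row to a line, values as JSON. apply_moves: Moves the arm, as the interface text tells. Its arguments: {"type":"object","properties":{"commands":{"type":"array"},"force":{"type":"number"}},"required":["commands"]}

```bash
ls; mkdir -p pics; python3 - <<'E'
from workcell import bot
import cv2,numpy as np
np.set_printoptions(precision=4,suppress=True)
s=bot.observe()
for k in s: print(k,s[k])
for n in ["scene","top","wrist"]:
    f=bot.grab_frame(n); cv2.imwrite(f"pics/{n}0.png",f["frame"])
    print(n,{k:(np.array(v) if k!='frame' else 0) for k,v in f.items()})
E
```

```text
pics
clock 0.0
qpos [-1.1912  0.522  -0.0363  1.6     0.0212  1.0211 -0.1128]
qd [ 0.0005 -0.0004  0.0016  0.0007 -0.0014  0.0018 -0.0017]
joint_efforts [  0.0002 -92.7092   1.9799 -36.9946   0.0178   0.0079  -0.    ]
position [0.2716 0.5625 0.2307]
tool_rot [-3.1405  0.0001  2.6918]
force [-0.2204 -0.2898 -0.1112]
moment [-0.0603  0.0061 -0.0085]
grip_width 0.08539954833913395
scene {'frame': 0, 'fx': array(613.5068), 'fy': array(613.5068), 'cx': array(310.9197), 'cy': array(245.3786), 'pose': array([[ 0.8563, -0.3456,  0.3838,  1.1938],
       [ 0.5159,  0.5397, -0.6652, -1.0057],
       [ 0.0228,  0.7677,  0.6404,  1.1643],
       [ 0.    ,  0.    ,  0.    ,  1.    ]])}
top {'frame': 0, 'fx': array(601.4563), 'fy': array(601.4563), 'cx': array(309.7594), 'cy': array(240.9369), 'pose': array([[ 0.0232,  0.9973, -0.0702,  0.4598],
       [-0.9996,  0.0243,  0.0149,  0.0395],
       [ 0.0166,  0.0699,  0.9974,  1.8428],
       [ 0.    ,  0.    ,  0.    ,  1.    ]])}
wrist {'frame': 0, 'fx': array(338.3018), 'fy': array(338.3018), 'cx': array(315.3589), 'cy': array(238.539), 'tool_from_camera': array([[-0.0001,  0.9552,  0.2958,  0.0751],
       [ 1.    ,  0.    ,  0.0005, -0.0004],
       [ 0.0005,  0.2958, -0.9552, -0.1435],
       [ 0.    ,  0.    ,  0.    ,  1.    ]])}
```

View pics/scene0.png

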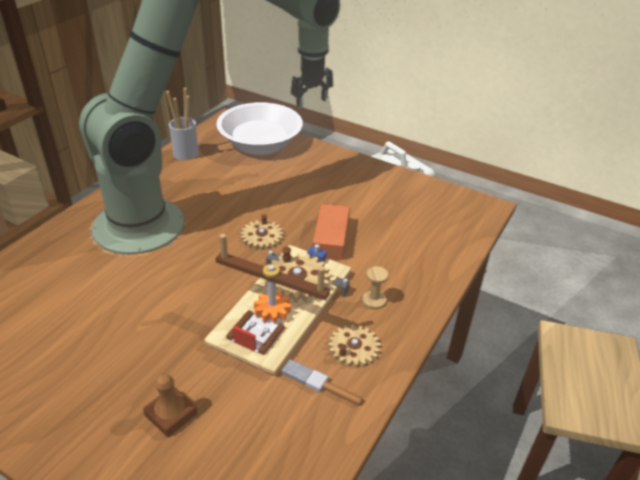

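View pics/top0.png

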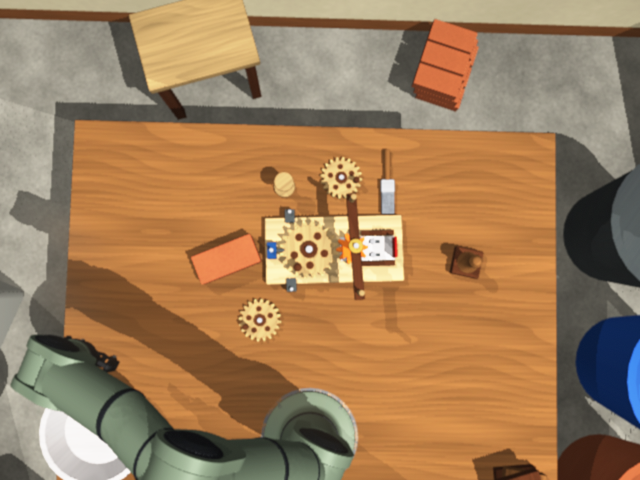

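```bash
cat > h.py <<'E'
import cv2,numpy as np
from workcell import bot
from scipy.spatial.transform import Rotation as R
np.set_printoptions(precision=4,suppress=True)
def pose(f,s=None):
    if 'pose' in f: return np.array(f['pose'])
    T=np.eye(4);T[:3,:3]=R.from_euler('xyz',s['tool_rot']).as_matrix();T[:3,3]=s['position']
    return T@np.array(f['tool_from_camera'])
def ray(f,u,v,s=None):
    P=pose(f,s); d=np.array([(u-f['cx'])/f['fx'],-(v-f['cy'])/f['fy'],-1.]); return P[:3,3],P[:3,:3]@d
def onz(f,u,v,z,s=None):
    o,d=ray(f,u,v,s); return o+d*(z-o[2])/d[2]
def proj(f,p,s=None):
    P=pose(f,s); q=P[:3,:3].T@(np.array(p)-P[:3,3]); return f['cx']-f['fx']*q[0]/q[2], f['cy']+f['fy']*q[1]/q[2]
E
python3 - <<'E'
from h import *
t=cv2.imread('pics/top0.png');s=cv2.imread('pics/scene0.png')
cv2.imwrite('pics/topc.png',cv2.resize(t[160:320,240:440],None,fx=4,fy=3.75,interpolation=cv2.INTER_CUBIC)[:600])
cv2.imwrite('pics/scenec.png',cv2.resize(s[210:385,200:400],None,fx=4,fy=3.4,interpolation=cv2.INTER_CUBIC)[:600])
E
```

```text
(no output)
```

View pics/topc.png

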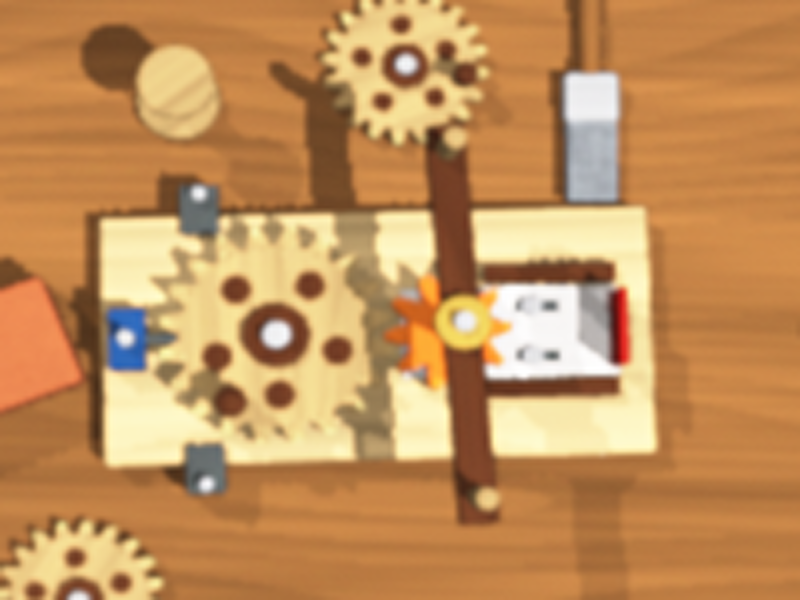

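View pics/scenec.png

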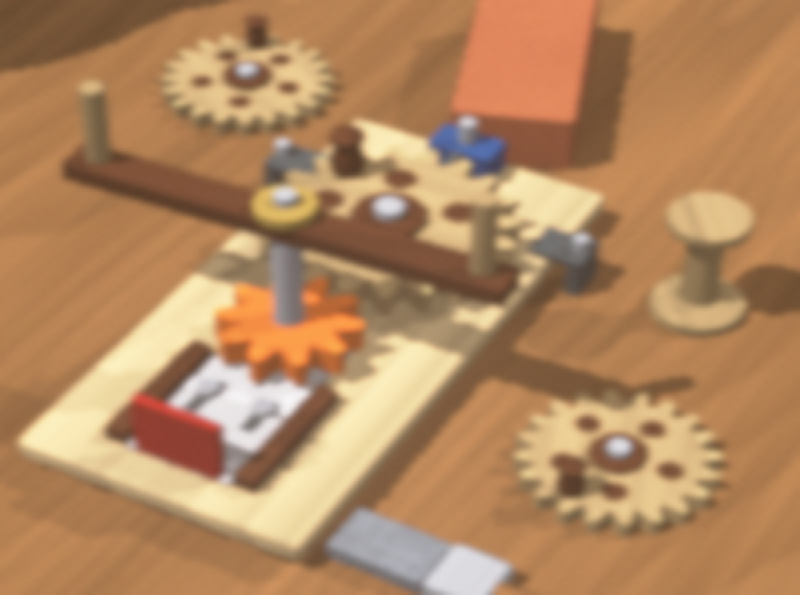

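```bash
python3 - <<'E'
from h import *
f=bot.grab_frame('top')
def P(c,z): return onz(f,240+(c[0]+.5)/4-.5,160+(c[1]+.5)/3.75-.5,z)
cs=[P(c,.03) for c in [(97,215),(645,207),(655,453),(105,465)]]
for c in cs: print('corner',c)
a=(cs[0]+cs[3])/2; b=(cs[1]+cs[2])/2; ax=(a-b)/np.linalg.norm(a-b); 
w=(cs[0]+cs[1]-cs[2]-cs[3]); print('yaw y',np.arctan2(-ax[0],ax[1]),'yaw x',np.arctan2(w[1],w[0]), np.linalg.norm(a-b))
yaw=(np.arctan2(-ax[0],ax[1])+0)
o=(a+b)/2-ax*.033; print('origin',o)
pts={'hub':((276,334),.066),'spindle':((465,320),.18),'far':((455,138),.237),'near':((487,498),.237),'lip1':((627,290),.086),'lip2':((629,362),.086)}
Rz=np.array([[np.cos(yaw),-np.sin(yaw)],[np.sin(yaw),np.cos(yaw)]])
for k,(c,z) in pts.items():
    p=P(c,z); print(k,p,'winder',Rz.T@(p[:2]-o[:2]))
s=f['frame']
hsv=cv2.cvtColor(s,cv2.COLOR_BGR2HSV)
E
```

```text
corner [0.6568 0.153  0.03  ]
corner [ 0.6737 -0.2626  0.03  ]
corner [ 0.4749 -0.2726  0.03  ]
corner [0.4557 0.1412 0.03  ]
yaw y 0.04353618903114794 yaw x 0.05445799330796564 0.4150683235688694
origin [ 0.5667 -0.0932  0.03  ]
hub [0.5618 0.0158 0.066 ] winder [-0.0002  0.1091]
spindle [ 0.5688 -0.1135  0.18  ] winder [ 0.0012 -0.0204]
far [ 0.6959 -0.0992  0.237 ] winder [ 0.1288 -0.0116]
near [ 0.4387 -0.1252  0.237 ] winder [-0.1293 -0.0264]
lip1 [ 0.6014 -0.2408  0.086 ] winder [ 0.0282 -0.149 ]
lip2 [ 0.545 -0.243  0.086] winder [-0.0282 -0.1487]
```

Call:
apply_moves(
  commands=[
    {"travel": [0,0,-0.05],"twist": [0,0,0],"claw": 0.05},
    {"travel": [-0.05,-0.03,-0.06],"twist": [0,0,-3],"claw": 0.05},
    {"travel": [-0.09,-0.055,-0.06],"twist": [0,0,-6],"claw": 0.05},
    {"travel": [-0.13,-0.08,-0.06],"twist": [0,0,-9],"claw": 0.05},
    {"travel": [-0.17,-0.105,-0.06],"twist": [0,0,-12],"claw": 0.05},
    {"travel": [-0.21,-0.13,-0.06],"twist": [0,0,-15],"claw": 0.05},
    {"travel": [-0.25,-0.155,-0.06],"twist": [0,0,-18],"claw": 0.05},
    {"travel": [-0.29,-0.18,-0.06],"twist": [0,0,-21],"claw": 0.05},
    {"travel": [-0.33,-0.205,-0.06],"twist": [0,0,-24],"claw": 0.05},
    {"travel": [-0.37,-0.23,-0.06],"twist": [0,0,-28.4],"claw": 0.05},
  ],
  force=20,
)

```text
clock: 1.2
position: [0.5056, 0.193, 0.2914]
tool_rot: [3.142, 0.0, -3.093]
force: [2.0, 1.5, -0.5]
grip_width: 0.0503
```

```bash
python3 - <<'E'
from h import *
s=bot.observe()
for k in s: print(k,s[k])
E
```

```text
clock 1.2
qpos [-0.4844  0.3255  0.0132  1.7492 -0.0048  1.0668  1.1494]
qd [ 0.8298  0.1294  0.0624 -0.1843 -0.024   0.052   1.6837]
joint_efforts [ -9.9709 -77.768    2.3549 -34.9993   0.1103   0.0476  -6.1514]
position [0.5056 0.193  0.2914]
tool_rot [ 3.1415  0.0001 -3.0934]
force [ 1.9641  1.4923 -0.4734]
moment [-0.0071  0.0041 -0.0032]
grip_width 0.05025731519789168
```

Call:
apply_moves(
  commands=[
    {"travel": [-0.024,-0.042,0]},
    {"travel": [-0.048,-0.084,0]},
    {"travel": [-0.072,-0.126,0]},
    {"travel": [-0.096,-0.168,0]},
    {"travel": [-0.12,-0.21,0]},
    {"travel": [-0.142,-0.247,0]},
    {"travel": [-0.16,-0.275,0]},
    {"travel": [-0.172,-0.295,0]},
    {"travel": [-0.176,-0.302,0]},
    {"travel": [-0.176,-0.302,0]},
  ],
)

```text
invalid input at $.commands[0]: expected keys travel, twist, claw
```

```bash
python3 - <<'E'
from h import *
s=bot.observe()
f=bot.grab_frame('wrist');cv2.imwrite('pics/w1.png',f['frame'])
print(s['position'],s['qpos'],s['tool_rot'])
print(proj(f,[.696,-.099,.237],s),proj(f,[.696,-.099,.17],s))
f=bot.grab_frame('top');cv2.imwrite('pics/t1.png',f['frame'])
E
```

```text
[0.5056 0.193  0.2914] [-0.4844  0.3255  0.0132  1.7492 -0.0048  1.0668  1.1494] [ 3.1415  0.0001 -3.0934]
(np.float64(-70.07975681311956), np.float64(471.9094888092538)) (np.float64(5.2677060884821), np.float64(405.81596024982775))
```

View pics/w1.png

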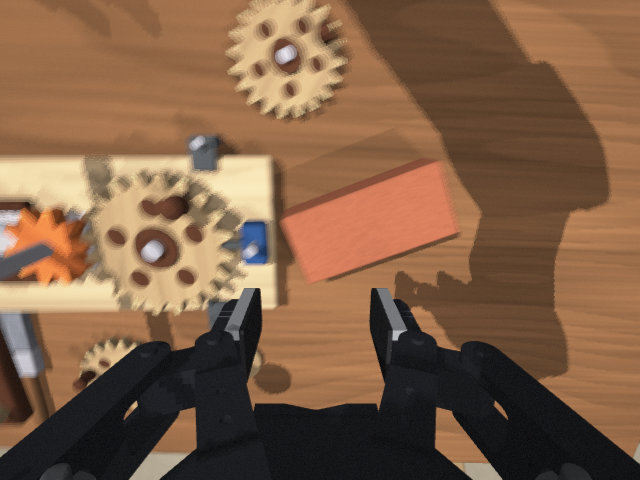

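The wrist view shows the winder's wheel at (155,248), the brick at (370,220) and the open fingers. The last move was refused because keys were missing, so I'll send it again.

Call:
apply_moves(
  commands=[
    {"travel": [-0.024,-0.042,0],"twist": [0,0,0],"claw": 0.05},
    {"travel": [-0.048,-0.084,0],"twist": [0,0,0],"claw": 0.05},
    {"travel": [-0.072,-0.126,0],"twist": [0,0,0],"claw": 0.05},
    {"travel": [-0.096,-0.168,0],"twist": [0,0,0],"claw": 0.05},
    {"travel": [-0.12,-0.21,0],"twist": [0,0,0],"claw": 0.05},
    {"travel": [-0.142,-0.247,0],"twist": [0,0,0],"claw": 0.05},
    {"travel": [-0.16,-0.275,0],"twist": [0,0,0],"claw": 0.05},
    {"travel": [-0.172,-0.295,0],"twist": [0,0,0],"claw": 0.05},
    {"travel": [-0.176,-0.302,0],"twist": [0,0,0],"claw": 0.05},
    {"travel": [-0.176,-0.302,0],"twist": [0,0,0],"claw": 0.05},
  ],
)

```text
clock: 2.3
position: [0.6946, -0.0995, 0.2907]
tool_rot: [-3.141, -0.001, -3.097]
force: [0.4, 0.4, 0.4]
grip_width: 0.0499
```

```bash
python3 - <<'E'
from h import *
s=bot.observe()
f=bot.grab_frame('wrist');cv2.imwrite('pics/w2.png',f['frame'])
print(s['position'],s['qpos'],s['tool_rot'],s['force'])
print(proj(f,[.696,-.099,.237],s),proj(f,[.696,-.099,.17],s))
E
```

```text
[ 0.6946 -0.0995  0.2907] [-0.0057  0.6088  0.11    1.3013 -0.0663  1.2358  1.7219] [-3.1415 -0.0008 -3.0971] [0.3536 0.4393 0.4261]
(np.float64(317.260563347951), np.float64(262.8052459797105)) (np.float64(316.8421500667544), np.float64(232.8589238769483))
```

View pics/w2.png

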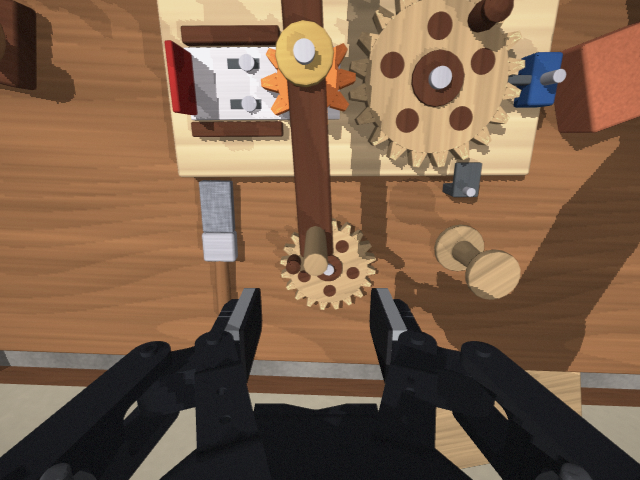

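Peg_far's top is at (315,265), as predicted and centred between the jaws. The winder's wheel at (440,78) is clearly the largest; the loose ones at (330,265) here and (259,320) in the top view are smaller. Going down around the peg.

Call:
apply_moves(
  commands=[
    {"travel": [0,0,0.03],"twist": [0,0,0],"claw": 0.05},
    {"travel": [0,0,0.06],"twist": [0,0,0],"claw": 0.05},
    {"travel": [0,0,0.085],"twist": [0,0,0],"claw": 0.05},
    {"travel": [0,0,0.1],"twist": [0,0,0],"claw": 0.05},
    {"travel": [0,0,0.105],"twist": [0,0,0],"claw": 0.05},
    {"travel": [0,0,0.105],"twist": [0,0,0],"claw": 0.024},
    {"travel": [0,0,0.105],"twist": [0,0,0],"claw": 0.024},
    {"travel": [0,0,0.105],"twist": [0,0,0],"claw": 0.024},
    {"travel": [0,0,0.105],"twist": [0,0,0],"claw": 0.024},
    {"travel": [0,0,0.105],"twist": [0,0,0],"claw": 0.024},
  ],
)

```text
clock: 3.35
position: [0.6947, -0.0988, 0.1868]
tool_rot: [-3.142, 0.001, -3.096]
force: [-0.5, 0.3, -0.4]
grip_width: 0.0244
```

```bash
python3 - <<'E'
from h import *
s=bot.observe()
f=bot.grab_frame('wrist');cv2.imwrite('pics/w3.png',f['frame'])
print(s['position'],s['force'],s['moment'],s['grip_width'])
for i in range(4):
  f=bot.grab_frame('wrist'); s=bot.observe(); print(s['position'],s['force'])
E
```

```text
[ 0.6947 -0.0988  0.1868] [-0.5457  0.3484 -0.402 ] [-0.0392 -0.027  -0.0194] 0.024436223154069785
[ 0.6947 -0.0988  0.1865] [-0.3509  0.1605 -0.2536]
[ 0.6946 -0.0988  0.1864] [ 0.8976 -0.3077 -0.0211]
[ 0.6946 -0.0988  0.1863] [-0.2992 -0.8187  0.1798]
[ 0.6946 -0.0988  0.1863] [-0.3773  0.0403 -0.5516]
```

View pics/w3.png

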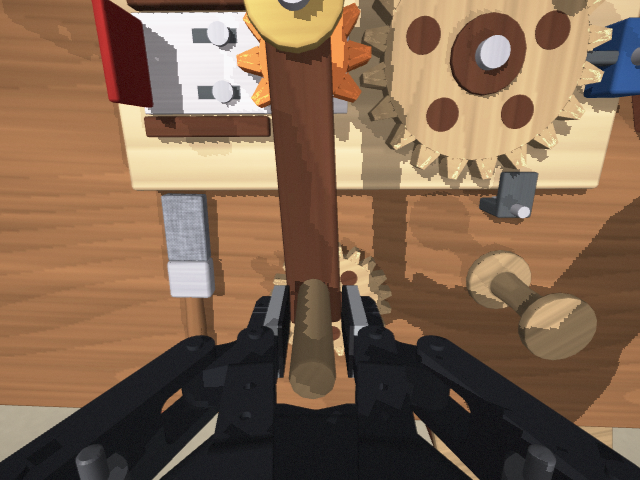

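Call:
apply_moves(
  commands=[
    {"travel": [0,-0.004,0],"twist": [0,0,0],"claw": 0.024},
    {"travel": [0,-0.007,0],"twist": [0,0,0],"claw": 0.024},
    {"travel": [0,-0.01,0],"twist": [0,0,0],"claw": 0.024},
    {"travel": [0,-0.013,0],"twist": [0,0,0],"claw": 0.024},
    {"travel": [0,-0.016,0],"twist": [0,0,0],"claw": 0.024},
    {"travel": [0,-0.018,0],"twist": [0,0,0],"claw": 0.024},
    {"travel": [0,-0.02,0],"twist": [0,0,0],"claw": 0.024},
    {"travel": [0,-0.021,0],"twist": [0,0,0],"claw": 0.024},
    {"travel": [0,-0.022,0],"twist": [0,0,0],"claw": 0.024},
    {"travel": [0,-0.022,0],"twist": [0,0,0],"claw": 0.024},
  ],
)

```text
clock: 4.6
position: [0.6956, -0.1209, 0.1863]
tool_rot: [-3.142, -0.0, -3.096]
force: [0.4, -0.3, -0.5]
grip_width: 0.0238
```

Call:
apply_moves(
  commands=[
    {"travel": [0,-0.001,0],"twist": [0,0,0],"claw": 0.024},
    {"travel": [0,-0.002,0],"twist": [0,0,0],"claw": 0.024},
  ],
)

```text
clock: 4.8
position: [0.6957, -0.1228, 0.1863]
tool_rot: [3.142, -0.0, -3.096]
force: [-0.3, -0.1, -0.3]
grip_width: 0.0239
```

Call:
apply_moves(
  commands=[
    {"travel": [0,-0.001,0],"twist": [0,0,0],"claw": 0.024},
    {"travel": [0,-0.0015,0],"twist": [0,0,0],"claw": 0.024},
  ],
)

```text
clock: 5.0
position: [0.6957, -0.1243, 0.1863]
tool_rot: [3.141, -0.0, -3.096]
force: [-0.7, 1.4, 0.1]
grip_width: 0.0238
```

Call:
apply_moves(
  commands=[
    {"travel": [0,-0.0005,0],"twist": [0,0,0],"claw": 0.024},
  ],
)

```text
clock: 5.1
position: [0.6957, -0.1245, 0.1863]
tool_rot: [3.141, -0.0, -3.096]
force: [-1.3, 2.7, 0.6]
grip_width: 0.0243
```

Call:
apply_moves(
  commands=[
    {"travel": [0,-0.0005,0],"twist": [0,0,0],"claw": 0.024},
  ],
)

```text
clock: 5.2
position: [0.6958, -0.1248, 0.1863]
tool_rot: [3.141, -0.0, -3.095]
force: [-1.8, 4.0, 0.7]
grip_width: 0.0243
```

Call:
apply_moves(
  commands=[
    {"travel": [0,-0.0004,0],"twist": [0,0,0],"claw": 0.024},
    {"travel": [0,-0.0004,0],"twist": [0,0,0],"claw": 0.024},
  ],
)

```text
clock: 5.4
position: [0.6957, -0.1252, 0.1862]
tool_rot: [3.141, -0.0, -3.095]
force: [-2.2, 3.8, 1.0]
grip_width: 0.024
```

```bash
python3 - <<'E'
from h import *
s=bot.observe(); print(s['position'],s['force'],s['moment'],s['grip_width'])
E
```

```text
[ 0.6957 -0.1252  0.1862] [-2.2231  3.7704  1.0282] [0.9731 0.5198 0.0382] 0.024012775259582703
```

Call:
apply_moves(
  commands=[
    {"travel": [0,0.004,0],"twist": [0,0,0],"claw": 0.024},
    {"travel": [0,0.008,0],"twist": [0,0,0],"claw": 0.024},
    {"travel": [0,0.012,0],"twist": [0,0,0],"claw": 0.024},
    {"travel": [0,0.016,0],"twist": [0,0,0],"claw": 0.024},
    {"travel": [0,0.02,0],"twist": [0,0,0],"claw": 0.024},
    {"travel": [0,0.023,0],"twist": [0,0,0],"claw": 0.024},
    {"travel": [0,0.026,0],"twist": [0,0,0],"claw": 0.024},
    {"travel": [0,0.028,0],"twist": [0,0,0],"claw": 0.024},
    {"travel": [0,0.03,0],"twist": [0,0,0],"claw": 0.024},
    {"travel": [0,0.03,0],"twist": [0,0,0],"claw": 0.024},
  ],
)

```text
clock: 6.4
position: [0.6944, -0.0954, 0.1863]
tool_rot: [3.141, -0.0, -3.095]
force: [-0.2, -0.2, 0.1]
grip_width: 0.024
```

Call:
apply_moves(
  commands=[
    {"travel": [0,0.001,0],"twist": [0,0,0],"claw": 0.024},
    {"travel": [0,0.002,0],"twist": [0,0,0],"claw": 0.024},
  ],
)

```text
clock: 6.6
position: [0.6943, -0.0938, 0.1863]
tool_rot: [-3.142, -0.0, -3.096]
force: [-0.2, -0.5, -0.1]
grip_width: 0.0238
```

Call:
apply_moves(
  commands=[
    {"travel": [0,0.001,0],"twist": [0,0,0],"claw": 0.024},
    {"travel": [0,0.002,0],"twist": [0,0,0],"claw": 0.024},
  ],
)

```text
clock: 6.8
position: [0.6943, -0.0917, 0.1863]
tool_rot: [-3.142, -0.0, -3.096]
force: [-0.1, 1.3, -0.2]
grip_width: 0.0242
```

Call:
apply_moves(
  commands=[
    {"travel": [0,0.001,0],"twist": [0,0,0],"claw": 0.024},
    {"travel": [0,0.0015,0],"twist": [0,0,0],"claw": 0.024},
  ],
)

```text
clock: 7.0
position: [0.6942, -0.0901, 0.1863]
tool_rot: [3.142, 0.0, -3.096]
force: [0.6, -0.9, 0.3]
grip_width: 0.024
```

Call:
apply_moves(
  commands=[
    {"travel": [0,0.001,0],"twist": [0,0,0],"claw": 0.024},
    {"travel": [0,0.0015,0],"twist": [0,0,0],"claw": 0.024},
  ],
)

```text
clock: 7.2
position: [0.6941, -0.0889, 0.1863]
tool_rot: [-3.141, -0.0, -3.096]
force: [1.1, -3.1, -0.7]
grip_width: 0.0242
```

Call:
apply_moves(
  commands=[
    {"travel": [0,0.0005,0],"twist": [0,0,0],"claw": 0.024},
    {"travel": [0,0.001,0],"twist": [0,0,0],"claw": 0.024},
  ],
)

```text
clock: 7.4
position: [0.6941, -0.0883, 0.1863]
tool_rot: [-3.141, 0.0, -3.096]
force: [1.0, -4.1, -0.9]
grip_width: 0.024
```

Call:
apply_moves(
  commands=[
    {"travel": [0,-0.004,0],"twist": [0,0,0],"claw": 0.024},
    {"travel": [0,-0.008,0],"twist": [0,0,0],"claw": 0.024},
    {"travel": [0,-0.012,0],"twist": [0,0,0],"claw": 0.024},
    {"travel": [0,-0.016,0],"twist": [0,0,0],"claw": 0.024},
    {"travel": [0,-0.019,0],"twist": [0,0,0],"claw": 0.024},
    {"travel": [0,-0.021,0],"twist": [0,0,0],"claw": 0.024},
    {"travel": [0,-0.0225,0],"twist": [0,0,0],"claw": 0.024},
    {"travel": [0,-0.0225,0],"twist": [0,0,0],"claw": 0.024},
    {"travel": [0,-0.0185,0],"twist": [0,0,0],"claw": 0.03},
    {"travel": [0,-0.0185,0],"twist": [0,0,0],"claw": 0.05},
  ],
)

```text
clock: 8.4
position: [0.695, -0.1052, 0.1863]
tool_rot: [3.141, 0.0, -3.095]
force: [0.7, 0.9, 0.6]
grip_width: 0.0432
```

Call:
apply_moves(
  commands=[
    {"travel": [0,0,0],"twist": [0,0,0],"claw": 0.05},
    {"travel": [0,0,-0.03],"twist": [0,0,0],"claw": 0.05},
    {"travel": [0,0,-0.075],"twist": [0,0,0],"claw": 0.05},
    {"travel": [0,0,-0.105],"twist": [0,0,0],"claw": 0.05},
    {"travel": [0.03,-0.03,-0.105],"twist": [0,0,0],"claw": 0.05},
    {"travel": [0.064,-0.0625,-0.105],"twist": [0,0,0],"claw": 0.05},
    {"travel": [0.095,-0.093,-0.105],"twist": [0,0,0],"claw": 0.05},
    {"travel": [0.12,-0.118,-0.105],"twist": [0,0,0],"claw": 0.05},
    {"travel": [0.128,-0.125,-0.105],"twist": [0,0,0],"claw": 0.05},
    {"travel": [0.128,-0.125,-0.105],"twist": [0,0,0],"claw": 0.05},
  ],
)

```text
clock: 9.4
position: [0.572, -0.2383, 0.2918]
tool_rot: [-3.141, 0.0, -3.098]
force: [0.1, 0.0, 0.1]
grip_width: 0.0501
```

```bash
python3 - <<'E'
from h import *
f=bot.grab_frame('wrist')
s=bot.observe()
f=bot.grab_frame('wrist');cv2.imwrite('pics/w4.png',f['frame'])
print(s['position'],s['tool_rot'],s['qpos'],s['force'],s['grip_width'])
print(proj(f,[.573,-.242,.086],s),proj(f,[.573,-.234,.086],s))
t=bot.grab_frame('top');cv2.imwrite('pics/t4.png',t['frame'])
E
```

```text
[ 0.5731 -0.2367  0.2915] [ 3.1414  0.0006 -3.0962] [ 0.2086  0.4621  0.1293  1.5476 -0.0639  1.1356  1.9675] [ 1.2911  0.965  -0.0348] 0.050162469245029734
(np.float64(311.0059765948937), np.float64(208.45648223395597)) (np.float64(318.60907418419293), np.float64(208.79442044936746))
```

View pics/w4.png

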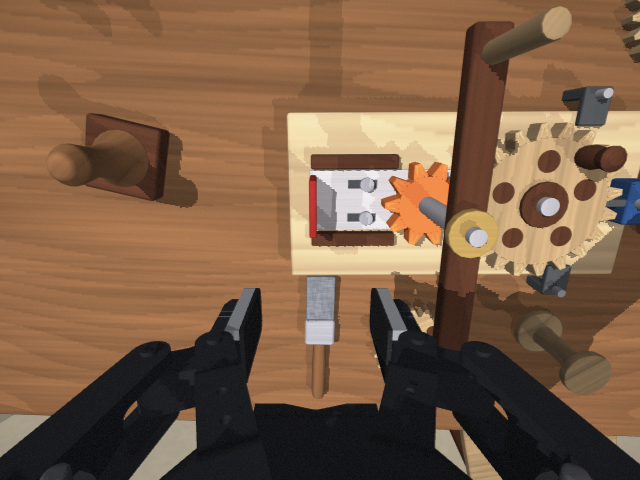

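The lip is at (313,208), on the jaw centre line and where it was predicted; the brush at (320,310) is clear. Going down over the lip.

Call:
apply_moves(
  commands=[
    {"travel": [0,0,0.04],"twist": [0,0,0],"claw": 0.05},
    {"travel": [0,-0.001,0.08],"twist": [0,0,0],"claw": 0.05},
    {"travel": [0,-0.001,0.12],"twist": [0,0,0],"claw": 0.05},
    {"travel": [0,-0.001,0.155],"twist": [0,0,0],"claw": 0.05},
    {"travel": [0,-0.001,0.185],"twist": [0,0,0],"claw": 0.05},
    {"travel": [0,-0.001,0.21],"twist": [0,0,0],"claw": 0.05},
    {"travel": [0,-0.001,0.225],"twist": [0,0,0],"claw": 0.05},
    {"travel": [0,-0.001,0.23],"twist": [0,0,0],"claw": 0.05},
    {"travel": [0,-0.001,0.23],"twist": [0,0,0],"claw": 0.05},
  ],
)

```text
clock: 10.45
position: [0.5732, -0.2375, 0.0612]
tool_rot: [3.141, -0.0, -3.095]
force: [0.3, -0.7, 0.8]
grip_width: 0.0503
```

```bash
python3 - <<'E'
from h import *
s=bot.observe()
f=bot.grab_frame('wrist');cv2.imwrite('pics/w5.png',f['frame'])
print(s['position'],s['force'])
E
```

```text
[ 0.5732 -0.2375  0.0612] [ 0.2705 -0.6617  0.825 ]
```

View pics/w5.png

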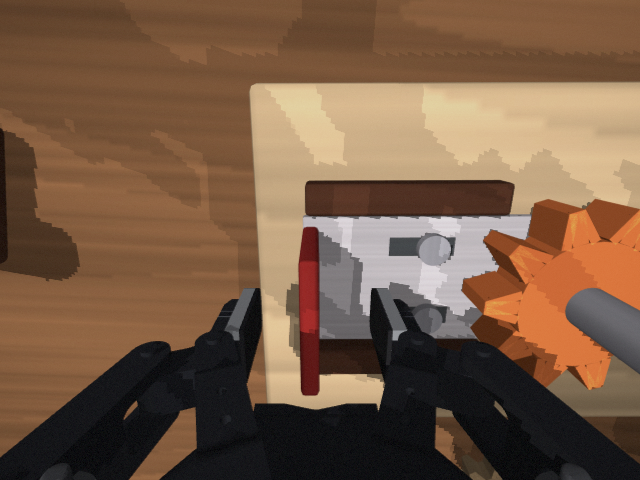

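Call:
apply_moves(
  commands=[
    {"travel": [0,-0.0025,0],"twist": [0,0,0],"claw": 0.03},
    {"travel": [0,-0.0025,0],"twist": [0,0,0],"claw": 0.018},
    {"travel": [0,-0.0025,0],"twist": [0,0,0],"claw": 0.018},
    {"travel": [0,-0.0025,0],"twist": [0,0,0],"claw": 0.018},
    {"travel": [0,-0.0025,0],"twist": [0,0,0],"claw": 0.018},
  ],
)

```text
clock: 11.0
position: [0.573, -0.2404, 0.0615]
tool_rot: [-3.142, 0.0, -3.096]
force: [-0.3, -0.3, -0.6]
grip_width: 0.0178
```

Call:
apply_moves(
  commands=[
    {"travel": [0,0.001,0],"twist": [0,0,0],"claw": 0.018},
    {"travel": [0,0.002,0],"twist": [0,0,0],"claw": 0.018},
    {"travel": [0,0.0025,0],"twist": [0,0,0],"claw": 0.018},
  ],
)

```text
clock: 11.3
position: [0.5728, -0.2377, 0.0613]
tool_rot: [3.141, -0.0, -3.096]
force: [0.3, 0.7, 0.0]
grip_width: 0.0177
```

Call:
apply_moves(
  commands=[
    {"travel": [0,0.0005,0],"twist": [0,0,0],"claw": 0.018},
    {"travel": [0,0.001,0],"twist": [0,0,0],"claw": 0.018},
  ],
)

```text
clock: 11.5
position: [0.5728, -0.2368, 0.0613]
tool_rot: [-3.142, -0.0, -3.096]
force: [-0.0, -0.4, -0.3]
grip_width: 0.018
```

Call:
apply_moves(
  commands=[
    {"travel": [0,0.0005,0],"twist": [0,0,0],"claw": 0.018},
    {"travel": [0,0.001,0],"twist": [0,0,0],"claw": 0.018},
  ],
)

```text
clock: 11.7
position: [0.5727, -0.2359, 0.0613]
tool_rot: [-3.142, -0.0, -3.096]
force: [-0.8, -0.1, -0.9]
grip_width: 0.0181
```

Call:
apply_moves(
  commands=[
    {"travel": [0,0.0005,0],"twist": [0,0,0],"claw": 0.018},
    {"travel": [0,0.001,0],"twist": [0,0,0],"claw": 0.018},
  ],
)

```text
clock: 11.9
position: [0.5727, -0.235, 0.0613]
tool_rot: [-3.141, 0.0, -3.096]
force: [-0.2, -3.0, -0.2]
grip_width: 0.0176
```

Call:
apply_moves(
  commands=[
    {"travel": [0,0.0005,0],"twist": [0,0,0],"claw": 0.018},
    {"travel": [0,0.001,0],"twist": [0,0,0],"claw": 0.018},
  ],
)

```text
clock: 12.1
position: [0.5727, -0.235, 0.0614]
tool_rot: [-3.14, 0.0, -3.096]
force: [1.9, -8.9, -3.0]
grip_width: 0.0177
```

Call:
apply_moves(
  commands=[
    {"travel": [0,0.0005,0],"twist": [0,0,0],"claw": 0.018},
    {"travel": [0,0.001,0],"twist": [0,0,0],"claw": 0.018},
  ],
)

```text
clock: 12.3
position: [0.5727, -0.2344, 0.0614]
tool_rot: [-3.14, 0.001, -3.097]
force: [1.5, -8.9, -4.4]
grip_width: 0.0182
```

Call:
apply_moves(
  commands=[
    {"travel": [0,0.0007,0],"twist": [0,0,0],"claw": 0.018},
    {"travel": [0,0.0014,0],"twist": [0,0,0],"claw": 0.018},
    {"travel": [0,0.0021,0],"twist": [0,0,0],"claw": 0.018},
    {"travel": [0,0.0028,0],"twist": [0,0,0],"claw": 0.018},
    {"travel": [0,0.0034,0],"twist": [0,0,0],"claw": 0.018},
    {"travel": [0,0.0034,0],"twist": [0,0,0],"claw": 0.018},
  ],
)

```text
clock: 12.9
position: [0.5725, -0.231, 0.0614]
tool_rot: [-3.14, 0.001, -3.097]
force: [1.7, -7.9, -4.5]
grip_width: 0.0181
```

Call:
apply_moves(
  commands=[
    {"travel": [0,0.0005,0],"twist": [0,0,0],"claw": 0.018},
    {"travel": [0,0.001,0],"twist": [0,0,0],"claw": 0.018},
    {"travel": [0,0.001,0],"twist": [0,0,0],"claw": 0.018},
  ],
)

```text
clock: 13.2
position: [0.5725, -0.23, 0.0614]
tool_rot: [-3.14, 0.001, -3.097]
force: [2.7, -9.3, -4.8]
grip_width: 0.0181
```

Call:
apply_moves(
  commands=[
    {"travel": [0,-0.0065,0],"twist": [0,0,0],"claw": 0.025},
    {"travel": [0,-0.0065,0],"twist": [0,0,0],"claw": 0.04},
    {"travel": [0,-0.0065,0],"twist": [0,0,0],"claw": 0.05},
    {"travel": [0,-0.0065,-0.03],"twist": [0,0,0],"claw": 0.05},
    {"travel": [0,-0.0065,-0.07],"twist": [0,0,0],"claw": 0.05},
    {"travel": [0,-0.0065,-0.11],"twist": [0,0,0],"claw": 0.05},
    {"travel": [0,-0.0065,-0.15],"twist": [0,0,0],"claw": 0.05},
    {"travel": [0,-0.0065,-0.19],"twist": [0,0,0],"claw": 0.05},
    {"travel": [0,-0.0065,-0.22],"twist": [0,0,0],"claw": 0.05},
    {"travel": [0,-0.0065,-0.23],"twist": [0,0,0],"claw": 0.05},
  ],
)

```text
clock: 14.2
position: [0.5736, -0.2351, 0.2947]
tool_rot: [-3.14, 0.004, -3.096]
force: [0.6, -0.1, 0.1]
grip_width: 0.05
```

Call:
apply_moves(
  commands=[
    {"travel": [-0.032,0.032,0],"twist": [0,0,0],"claw": 0.05},
    {"travel": [-0.064,0.064,0],"twist": [0,0,0],"claw": 0.05},
    {"travel": [-0.096,0.096,0],"twist": [0,0,0],"claw": 0.05},
    {"travel": [-0.118,0.118,0],"twist": [0,0,0],"claw": 0.05},
    {"travel": [-0.1285,0.1285,0],"twist": [0,0,0],"claw": 0.05},
    {"travel": [-0.1285,0.1285,0],"twist": [0,0,0],"claw": 0.05},
    {"travel": [-0.1285,0.1285,0],"twist": [0,0,0],"claw": 0.05},
  ],
)

```text
clock: 14.9
position: [0.6946, -0.1017, 0.2908]
tool_rot: [-3.141, -0.001, -3.096]
force: [-0.4, 0.3, -0.2]
grip_width: 0.05
```

```bash
python3 - <<'E'
from h import *
s=bot.observe()
f=bot.grab_frame('wrist');cv2.imwrite('pics/w6.png',f['frame'])
print(s['position'],s['force'])
print(proj(f,[.6953,-.1018,.237],s))
E
```

```text
[ 0.6946 -0.1017  0.2908] [-0.387   0.3286 -0.1741]
(np.float64(316.3878497904575), np.float64(261.6297109942097))
```

View pics/w6.png

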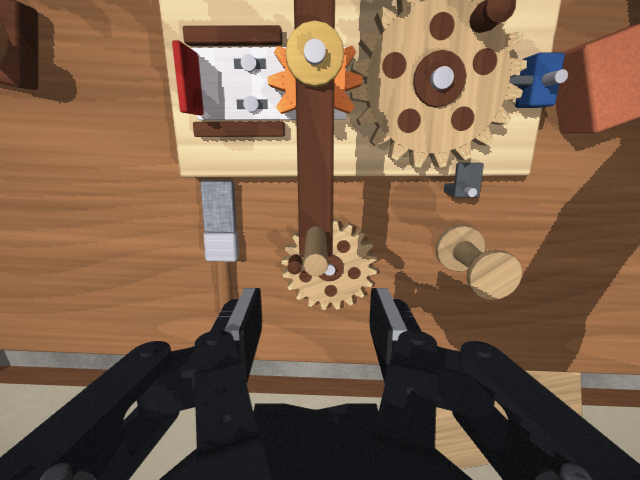

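The plate has moved in and the peg, at (316,264), is centred in the jaws.

Call:
apply_moves(
  commands=[
    {"travel": [0,0,0.03],"twist": [0,0,0],"claw": 0.05},
    {"travel": [0,0,0.06],"twist": [0,0,0],"claw": 0.05},
    {"travel": [0,0,0.085],"twist": [0,0,0],"claw": 0.05},
    {"travel": [0,0,0.1],"twist": [0,0,0],"claw": 0.05},
    {"travel": [0,0,0.105],"twist": [0,0,0],"claw": 0.05},
    {"travel": [0,0,0.105],"twist": [0,0,0],"claw": 0.024},
    {"travel": [0,0,0.105],"twist": [0,0,0],"claw": 0.024},
    {"travel": [0,0,0.105],"twist": [0,0,0],"claw": 0.024},
    {"travel": [0,0,0.105],"twist": [0,0,0],"claw": 0.024},
    {"travel": [0,0,0.105],"twist": [0,0,0],"claw": 0.024},
  ],
)

```text
clock: 15.95
position: [0.6953, -0.1008, 0.1868]
tool_rot: [-3.142, 0.001, -3.096]
force: [0.4, -0.9, -0.3]
grip_width: 0.0244
```

Call:
apply_moves(
  commands=[
    {"travel": [0,-0.002,0],"twist": [0,0,0],"claw": 0.024},
    {"travel": [0,-0.0035,0],"twist": [0,0,0],"claw": 0.024},
    {"travel": [0,-0.005,0],"twist": [0,0,0],"claw": 0.024},
    {"travel": [0,-0.006,0],"twist": [0,0,0],"claw": 0.024},
    {"travel": [0,-0.006,0],"twist": [0,0,0],"claw": 0.024},
  ],
)

```text
clock: 16.45
position: [0.6954, -0.1071, 0.1863]
tool_rot: [-3.141, -0.0, -3.096]
force: [0.4, -0.4, -0.5]
grip_width: 0.0239
```

Call:
apply_moves(
  commands=[
    {"travel": [0,-0.001,0],"twist": [0,0,0],"claw": 0.024},
    {"travel": [0,-0.002,0],"twist": [0,0,0],"claw": 0.024},
  ],
)

```text
clock: 16.65
position: [0.6956, -0.1088, 0.1863]
tool_rot: [-3.142, 0.0, -3.096]
force: [0.2, 0.7, -0.1]
grip_width: 0.0242
```

Call:
apply_moves(
  commands=[
    {"travel": [0,-0.0005,0],"twist": [0,0,0],"claw": 0.024},
    {"travel": [0,-0.001,0],"twist": [0,0,0],"claw": 0.024},
  ],
)

```text
clock: 16.85
position: [0.6956, -0.1098, 0.1863]
tool_rot: [-3.142, 0.0, -3.096]
force: [0.0, 0.7, -0.4]
grip_width: 0.0243
```

Call:
apply_moves(
  commands=[
    {"travel": [0,-0.0005,0],"twist": [0,0,0],"claw": 0.024},
    {"travel": [0,-0.001,0],"twist": [0,0,0],"claw": 0.024},
  ],
)

```text
clock: 17.05
position: [0.6956, -0.1108, 0.1863]
tool_rot: [3.142, -0.0, -3.096]
force: [0.0, -0.3, -0.0]
grip_width: 0.0239
```

Call:
apply_moves(
  commands=[
    {"travel": [0,-0.0005,0],"twist": [0,0,0],"claw": 0.024},
    {"travel": [0,-0.001,0],"twist": [0,0,0],"claw": 0.024},
  ],
)

```text
clock: 17.25
position: [0.6957, -0.1117, 0.1863]
tool_rot: [3.141, -0.0, -3.096]
force: [-0.7, 1.6, -0.2]
grip_width: 0.0241
```

Call:
apply_moves(
  commands=[
    {"travel": [0,-0.0005,0],"twist": [0,0,0],"claw": 0.024},
    {"travel": [0,-0.001,0],"twist": [0,0,0],"claw": 0.024},
  ],
)

```text
clock: 17.45
position: [0.6957, -0.1123, 0.1862]
tool_rot: [3.141, -0.0, -3.095]
force: [0.5, 3.3, 1.2]
grip_width: 0.0241
```

Call:
apply_moves(
  commands=[
    {"travel": [0,-0.0006,0],"twist": [0,0,0],"claw": 0.024},
    {"travel": [0,-0.0006,0],"twist": [0,0,0],"claw": 0.024},
  ],
)

```text
clock: 17.65
position: [0.6957, -0.1127, 0.1863]
tool_rot: [3.141, -0.0, -3.095]
force: [-1.2, 5.4, 0.9]
grip_width: 0.0237
```

Call:
apply_moves(
  commands=[
    {"travel": [0,0.004,0],"twist": [0,0,0],"claw": 0.024},
    {"travel": [0,0.008,0],"twist": [0,0,0],"claw": 0.024},
    {"travel": [0,0.011,0],"twist": [0,0,0],"claw": 0.024},
    {"travel": [0,0.0135,0],"twist": [0,0,0],"claw": 0.024},
    {"travel": [0,0.0155,0],"twist": [0,0,0],"claw": 0.024},
    {"travel": [0,0.0165,0],"twist": [0,0,0],"claw": 0.024},
    {"travel": [0,0.017,0],"twist": [0,0,0],"claw": 0.024},
  ],
)

```text
clock: 18.35
position: [0.695, -0.0963, 0.1863]
tool_rot: [-3.141, -0.0, -3.096]
force: [0.5, -0.3, 0.3]
grip_width: 0.0237
```

Call:
apply_moves(
  commands=[
    {"travel": [0,0.0007,0],"twist": [0,0,0],"claw": 0.024},
    {"travel": [0,0.0015,0],"twist": [0,0,0],"claw": 0.024},
  ],
)

```text
clock: 18.55
position: [0.6949, -0.095, 0.1863]
tool_rot: [-3.142, -0.0, -3.096]
force: [-0.1, -0.4, -0.3]
grip_width: 0.0242
```

Call:
apply_moves(
  commands=[
    {"travel": [0,0.0005,0],"twist": [0,0,0],"claw": 0.024},
    {"travel": [0,0.001,0],"twist": [0,0,0],"claw": 0.024},
  ],
)

```text
clock: 18.75
position: [0.6948, -0.0939, 0.1863]
tool_rot: [-3.142, -0.0, -3.096]
force: [1.6, -0.2, 1.0]
grip_width: 0.0241
```

Call:
apply_moves(
  commands=[
    {"travel": [0,0.0005,0],"twist": [0,0,0],"claw": 0.024},
    {"travel": [0,0.001,0],"twist": [0,0,0],"claw": 0.024},
  ],
)

```text
clock: 18.95
position: [0.6948, -0.0929, 0.1863]
tool_rot: [-3.142, -0.0, -3.096]
force: [-0.6, -0.3, 0.1]
grip_width: 0.0239
```

Call:
apply_moves(
  commands=[
    {"travel": [0,0.0005,0],"twist": [0,0,0],"claw": 0.024},
    {"travel": [0,0.001,0],"twist": [0,0,0],"claw": 0.024},
  ],
)

```text
clock: 19.15
position: [0.6948, -0.0919, 0.1863]
tool_rot: [-3.141, 0.0, -3.096]
force: [0.1, -1.4, 0.1]
grip_width: 0.024
```

Call:
apply_moves(
  commands=[
    {"travel": [0,0.0005,0],"twist": [0,0,0],"claw": 0.024},
    {"travel": [0,0.001,0],"twist": [0,0,0],"claw": 0.024},
  ],
)

```text
clock: 19.35
position: [0.6948, -0.0913, 0.1863]
tool_rot: [-3.141, 0.0, -3.096]
force: [1.6, -3.1, -0.6]
grip_width: 0.024
```

Call:
apply_moves(
  commands=[
    {"travel": [0,0.0005,0],"twist": [0,0,0],"claw": 0.024},
    {"travel": [0,0.0008,0],"twist": [0,0,0],"claw": 0.024},
  ],
)

```text
clock: 19.55
position: [0.6948, -0.0908, 0.1863]
tool_rot: [-3.141, 0.0, -3.096]
force: [2.2, -6.2, -1.7]
grip_width: 0.0239
```

Measured play is 21.3 − 8.0 (jaw slack) − 1.2 (elastic give) ≈ 12 mm. I'll centre the bar and let go.

Call:
apply_moves(
  commands=[
    {"travel": [0,-0.004,0],"twist": [0,0,0],"claw": 0.024},
    {"travel": [0,-0.008,0],"twist": [0,0,0],"claw": 0.024},
    {"travel": [0,-0.011,0],"twist": [0,0,0],"claw": 0.024},
    {"travel": [0,-0.0135,0],"twist": [0,0,0],"claw": 0.024},
    {"travel": [0,-0.015,0],"twist": [0,0,0],"claw": 0.024},
    {"travel": [0,-0.0158,0],"twist": [0,0,0],"claw": 0.024},
    {"travel": [0,-0.0158,0],"twist": [0,0,0],"claw": 0.024},
    {"travel": [0,-0.0118,0],"twist": [0,0,0],"claw": 0.03},
    {"travel": [0,-0.0118,0],"twist": [0,0,0],"claw": 0.05},
    {"travel": [0,-0.0118,0],"twist": [0,0,0],"claw": 0.05},
  ],
)

```text
clock: 20.55
position: [0.6953, -0.1015, 0.1863]
tool_rot: [3.142, 0.0, -3.095]
force: [0.1, 0.4, -0.6]
grip_width: 0.05
```

Call:
apply_moves(
  commands=[
    {"travel": [0,0,0],"twist": [0,0,0],"claw": 0.05},
    {"travel": [0,0,-0.02],"twist": [0,0,0],"claw": 0.05},
    {"travel": [0,0,-0.06],"twist": [0,0,0],"claw": 0.05},
    {"travel": [0,0,-0.1],"twist": [0,0,0],"claw": 0.05},
    {"travel": [0,0,-0.12],"twist": [0,0,0],"claw": 0.05},
    {"travel": [0,0,-0.12],"twist": [0,0,0],"claw": 0.05},
  ],
)

```text
clock: 21.15
position: [0.6963, -0.1022, 0.3099]
tool_rot: [-3.141, 0.005, -3.096]
force: [0.1, 0.5, -0.8]
grip_width: 0.0502
```

```bash
python3 - <<'E'
from h import *
s=bot.observe()
for i in range(6): f=bot.grab_frame('wrist')
s=bot.observe()
f=bot.grab_frame('wrist');cv2.imwrite('pics/w7.png',f['frame'])
print(s['position'],s['force'],s['clock'])
print(proj(f,[.6953,-.1018,.237],s))
E
```

```text
[ 0.6949 -0.1018  0.3052] [0.1444 0.5901 0.009 ] 21.45
(np.float64(316.44058210322186), np.float64(253.40989100486655))
```

View pics/w7.png

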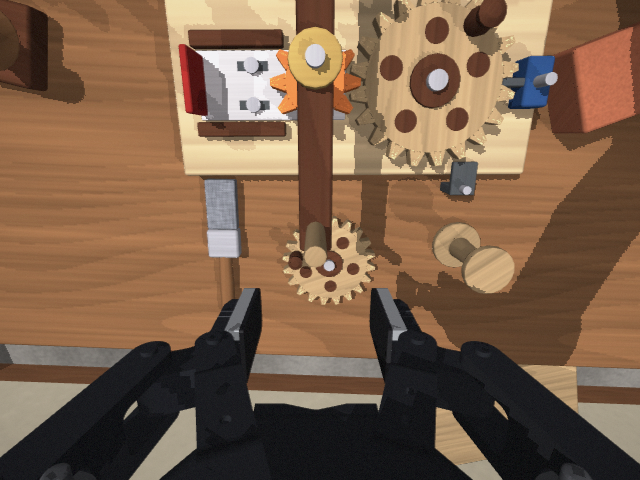

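The bar is centred (peg at (316,256), predicted (316,253)), the gripper is clear, and the bystanders in this view have not moved.

```bash
python3 -c "
from workcell import bot
print(bot.job_done())"
```

```text
the job is handed in; nothing more can be done
None
```

I set the plate to about 12 mm of free play at the peg and handed the job in at 21.5 s. No verdict came back, so the result rests on my own measurements.

- **First rocking:** I rocked the far peg clockwise and back with about 4 N at each bite. The free play was about 27 mm, which is 36.4 mm of tool travel less 8 mm of jaw slack and 1.2 mm of elastic give.
- **Plate:** I pushed the red lip in about 5.1 mm, at about 9 N.
- **Check rocking:** The teeth bit again both ways, at about 5 to 6 N. The play came out at about 12 mm, roughly 6 mm (0.05 rad) either side of the middle.
- **Leaving it:** I centred the bar, opened the fingers and lifted clear. The last wrist picture shows the bar centred with nothing touching it. The brick, bobbin and brush look unmoved. Only the edge of the stamp is in view, but the arm never went near it.

No check failed or disagreed. One move call was refused because keys were missing, so I sent it again. The force readings carry about 0.5 to 1 N of noise, so the play figures are good to about 1 mm.

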